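Tip the battery bin out over the edge stop

ROBOT

A 6-joint arm with a two-finger parallel gripper is mounted at the origin on a cart in front of the work surface, level with it; the furniture and walls round the work are solid. World frame = base frame: x ahead of the robot, y to its left, z up, the work surface at z = 0. Lengths are in mm, angles in rad, forces in N, time in s.
With the tool pointing down it reaches from about 400 to 925 mm from the base axis. Payload 12.5 kg.
Tool frame: the origin (TCP) lies at the very end of the fingers, on their centre line; the grasp point (between the pads) lies 19 mm behind it; z points along the fingers, y is the line along which they close (so a half turn about z gives the same grasp; the last joint's range is limited). The gripper opens to 95 mm and grips with 3 to 60 N. Pads are 20 mm wide; open, the fingers measure 119 mm over their backs; the gripper's body (75 mm by 180 mm) begins 59 mm behind the grasp point.
Start: joints at [-1.381, 0.491, 1.559, -0, 1.092, -0.106], TCP at [182.214, -597.867, 214.661] pointing down, gripper open.
Joint ranges: [-3.1, 3.1], [-0.84, 2.19], [0.05, 2.79], [-1.13, 4.28], [0.06, 2.93], [-2.69, 2.69]. Speed limits (rad/s): [2.22, 2.22, 2.79, 3.14, 3.14, 3.14].

INTERFACE

Orientations are given as [roll, pitch, yaw] about the fixed x, y, z axes, in that order (R = Rz(yaw) Ry(pitch) Rx(roll)).
In Python, from cell import * gives the robot as it stands.
- The arm moves only by the tool jog_arm, never from a script. Its argument "targets" is a list of rows, each an object with "turn": the turn, a rotation vector about the world's x, y, z in degrees, a list of three; "slide": the shift along the world's x, y, z in mm, a list of three; "claw": the opening in per cent of the stroke, from 0 (shut) to 100 (fully open). In form: [{"turn": [wx, wy, wz], "slide": [x, y, z], "claw": claw}, ...]. A call has 1 to 5 rows; each row shifts and turns the commanded pose from where the row before left it; what a row does not reach is not made up. A row lasts 1/8 s, in which the tool goes at most 62.5 mm and 10.7 degrees, less where a joint would pass 70% of its speed; a pose out of reach is approached as far as the arm can. A call with a gripper value outside its range is refused whole. The fingers move at their own pace and stop on an object; the grip force is fixed at half the most. Time passes only in rows, so rows that do not move let the fingers close. It gives the time, the measured TCP pose, the force, the opening and the grip force at its end, in the units of the state.
- state(): the state, without advancing time (a new reading comes with each control period).
- read_camera(name): name is "side" or "top" or "wrist"; returns a dict with "frame" (400x640x3 uint8, blue, green, red), "mtx" (3x3 intrinsics, pixels), "k1" (the pictures are not rectified: a ray, as slopes to the right and down, at radius r is drawn at 1 + k1 r^2 times it, then the intrinsics apply), "R" (3x3) and "t" (3): a world point X has camera coordinates R X + t. Camera axes: x right, y down, z forward; pixel columns grow to the right and rows downward; lengths in mm; the calibration is good to about 2 mm. A picture is of the moment at which its call begins. There is no depth.
- job_done(): hands the job in; it is judged then, once.
Trained networks look in the newest picture that a camera, given by its name, has taken for a name from the list of things; names that differ only in an ending like _2 or _b are one class to them, and where a whole thing is asked for, a point or a joint stands for the part that bears it (a point fixed in the world has none). Each returns a list of dicts, best first, with "conf" (0 to 1); they miss things now and then, are a little off and sometimes report something else, mostly with a low value. They report only what shows in the picture. A call takes as long as a camera call. They do not tell look-alikes from the thing itself.
- look_for(query, camera): "xy" ([column, row] in pixels, amid what is visible of it).
The state is a dict: "t": time; "joints": joint angles; "qvel": joint speeds; "tau": joint torques, N m; "eef_pos": TCP position; "tcp_rot": TCP orientation; "ft_force": force on the tool from outside, world axes, zero at the start; "moment": the same for the moment, N m; "opening": opening from 0.0 (shut) to 1.0 (fully open); "grip_force": force on a finger pad.
Only numpy, scipy, OpenCV 4.12 (cv2) and the standard library are available. Lean on these libraries where they do the work, as an engineer would, in place of code of your own. Each camera call takes 0.05 s, during which the arm holds its last target. There are 200 camera calls.

TASK

Tip the yellow bin forward over the steel edge stop of the tipping station, without lifting it off the station, so that it ends up lying on its side with its mouth towards the catch tray and the used battery has come out of it into the tray. Leave the bin lying there, do not handle the battery itself, and leave the blue bin standing where it is.

Things in the scene. Friction and masses are not known exactly. Their poses are not given: they have to be found in the camera images.
- yellow_bin: Yellow open bin, 56 (x) x 80 (y) x 90 mm (z), walls and floor 3 mm, 0.18 kg, label on its -x face. Origin: centre of its underside; z points to its mouth, x to the edge stop. Stands loose on the station's ledge, 1 to 4 mm short of the stop. Pushed along +x high on its -x face it catches on the stop and tips; past about 35 degrees it falls over into the tray by itself.
- blue_bin: Blue bin of the same size and axes, holding two glass vials, standing on the other half of the same ledge, 136 mm from the yellow bin centre to centre (56 mm of free gap between the two). Which bin is left and which right varies. It must stay as it is.
- tipping_station: Fixed grey station, 280 mm wide (y). Origin on the desk, mid-width, under the inner face of the stop; x points from ledge to tray. Ledge: x -80 to 0 mm, top 30 mm above the desk. Stop: steel strip, x 0 to 6 mm, full width, 8 mm above the ledge. Catch tray: x 6 to 200 mm, floor falling from 15 to 7 mm above the desk, walls 34 mm high, 4 mm thick.
- battery_centre (a point): Centre of the used battery, green and yellow, 15 mm thick and 50 mm long, lying loose on the floor of the yellow bin, across it (along the bin's y). It rolls out when the bin falls over.
Mind the look-alikes: they are no part of the job. What is meant by the yellow_bin is not orange, and is the larger of those in its own colour.

How it is judged:
By the outcome, as a careful person would: the job done as asked, in the order asked, and still so for the second after the job is handed in, with the robot touching nothing.
It also fails if it takes over 32 s, if anything falls off the work surface, if the arm or the gripper's body presses on something with over 40 N, if the wrist force passes 120 N, or if a joint passes its speed limit or range.

## Working session

There is one attempt and no reset: what is moved stays moved. The work goes in short steps, Python scripts to look and compute and a tool call to move; the robot and the scene stay as the last step left them, time stands still between calls to the robot, and variables do not carry over. Pictures are saved under pics/ and viewed, at most 10 in all, crops included, and the job is handed in when it is done.

Besides the shell and the picture viewer there is one more tool, called after ">>>" as name([rows], argument=value, ...), one row to a line, values as JSON. jog_arm: Moves the arm, as the interface text tells. Its arguments: {"type":"object","properties":{"targets":{"type":"array","items":{"type":"object","properties":{"turn":{"type":"array","items":{"type":"number"}},"slide":{"type":"array","items":{"type":"number"}},"claw":{"type":"number"}}}}},"required":["targets"]}

```bash
mkdir -p pics
cat > h.py <<'E'
from cell import *
import numpy as np, cv2
def ray(c,px):
    k=np.array([[c["k1"],0,0,0]]).ravel()
    p=cv2.undistortPoints(np.array([[px]],float),np.array(c["mtx"]),k)[0,0]
    R=np.array(c["R"]);d=R.T@np.array([p[0],p[1],1]);o=-R.T@np.array(c["t"]);return o,d
def atz(c,px,z):
    o,d=ray(c,px);return o+d*(z-o[2])/d[2]
def proj(c,P):
    R=np.array(c["R"]);r=cv2.Rodrigues(R)[0]
    return cv2.projectPoints(np.array(P,float).reshape(-1,1,3),r,np.array(c["t"],float),np.array(c["mtx"]),np.array([c["k1"],0,0,0],float))[0][:,0]
E
python3 - <<'E'
from h import *
for n in("top","side"):
    c=read_camera(n);cv2.imwrite(f"pics/{n}0.png",c["frame"])
    for q in("yellow_bin","blue_bin","tipping_station","battery_centre"):
        print(n,q,[(np.round(d["xy"]),round(d["conf"],2),np.round(atz(c,d["xy"],75))) for d in look_for(q,n)])
print(state())
E
```

```text
top yellow_bin [(array([235., 207.]), 0.93, array([546., 205.,  75.])), (array([422., 183.]), 0.9, array([ 611., -114.,   75.])), (array([405., 252.]), 0.7, array([488., -87.,  75.]))]
top blue_bin [(array([320., 205.]), 0.81, array([560.,  59.,  75.]))]
top tipping_station [(array([273., 152.]), 0.73, array([650., 147.,  75.]))]
top battery_centre [(array([240., 214.]), 0.72, array([536., 194.,  75.])), (array([320., 192.]), 0.2, array([583.,  60.,  75.]))]
side yellow_bin [(array([357., 278.]), 0.92, array([ 608., -145.,   75.])), (array([313., 150.]), 0.91, array([539., 231.,  75.])), (array([281., 274.]), 0.84, array([ 496., -138.,   75.]))]
side blue_bin [(array([330., 194.]), 0.69, array([572.,  70.,  75.])), (array([379., 205.]), 0.45, array([659.,  35.,  75.]))]
side tipping_station [(array([381., 204.]), 0.78, array([662.,  39.,  75.]))]
side battery_centre []
{'t': 0.5, 'joints': array([-1.38060225e+00,  4.90947705e-01,  1.55895901e+00, -3.17603457e-05,
        1.09166787e+00, -1.05588999e-01]), 'qvel': array([ 0.00098134, -0.00106688,  0.00073624, -0.00027421,  0.00063414,
        0.00087891]), 'tau': array([-1.45031318e-03, -6.12048984e+01, -2.58284587e+01,  6.92619849e-02,
        4.47643781e-02, -2.15757098e-05]), 'eef_pos': array([ 182.20097367, -597.84935939,  214.61094083]), 'tcp_rot': array([3.14157767e+00, 2.99306514e-05, 2.95797718e-01]), 'ft_force': array([ 0.53144935, -1.05221421,  0.83274772]), 'moment': array([ 0.00892064, -0.02125097, -0.00331336]), 'grip_force': 0.0, 'opening': 0.9999556580356301}
```

View pics/top0.png

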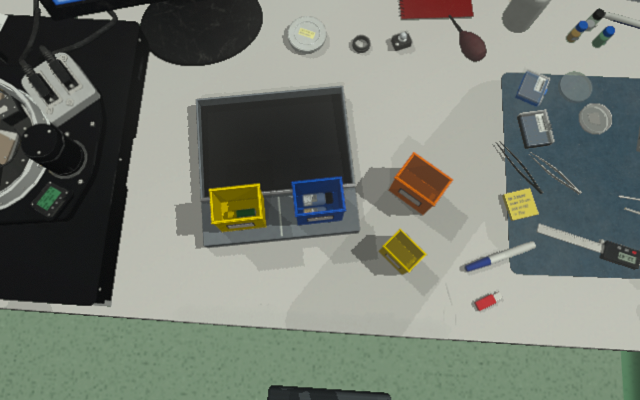

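View pics/side0.png

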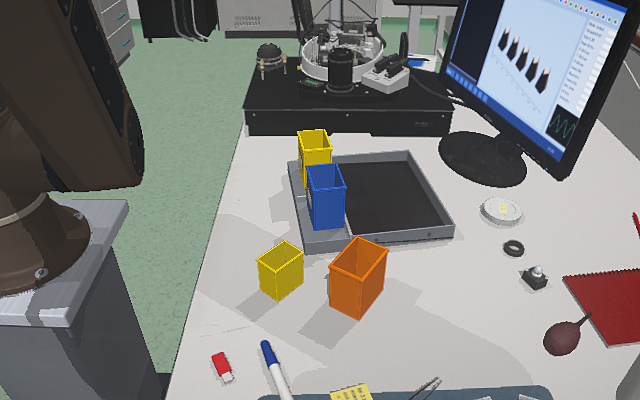

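Top view: the candidates are the yellow bin on the station (235,207), the small yellow bin (405,252) and the orange bin (422,183). I choose (235,207): it is yellow, the larger of the two, and holds the battery. The blue bin is at (320,200). I'll check with a close crop.

Run:
```python
from h import *
c=read_camera("top");f=c["frame"]
cv2.imwrite("pics/crop.png",cv2.resize(f[170:260,190:370],None,fx=4.4,fy=4.4,interpolation=cv2.INTER_CUBIC))
a=atz(c,(204,246),30);b=atz(c,(358,232),30);a2=atz(c,(198,98),34);b2=atz(c,(343,87),34)
print(a,b,a2,b2,np.linalg.norm(a-b),[np.degrees(np.arctan2(*(q-p)[[0,1]]*[1,-1])) for p,q in((a,b),(a2,b2))])
hsv=cv2.cvtColor(f,cv2.COLOR_BGR2HSV)
m=cv2.inRange(hsv,(22,120,60),(34,255,255));m[:,:195]=0;m[:,275:]=0;m[:170]=0;m[245:]=0
p=cv2.findNonZero(m);r=cv2.minAreaRect(p);bx=cv2.boxPoints(r);print(r)
for q in cv2.approxPolyDP(cv2.convexHull(p),2,True)[:,0]: print(q,np.round(atz(c,q,120)))
```

```text
[482.49590174 259.5930186   30.        ] [525.2300876  -11.10902634  30.        ] [760.48160194 302.01120647  34.        ] [800.70288043  30.21016644  34.        ] 274.0543883568064 [np.float64(8.970924509811592), np.float64(8.417574647397197)]
((236.7987823486328, 207.18902587890625), (44.94563293457031, 54.774044036865234), 83.6598129272461)
[266 225] [511. 144. 120.]
[221 231] [497. 215. 120.]
[211 223] [509. 232. 120.]
[208 189] [565. 244. 120.]
[259 183] [580. 161. 120.]
```

View pics/crop.png

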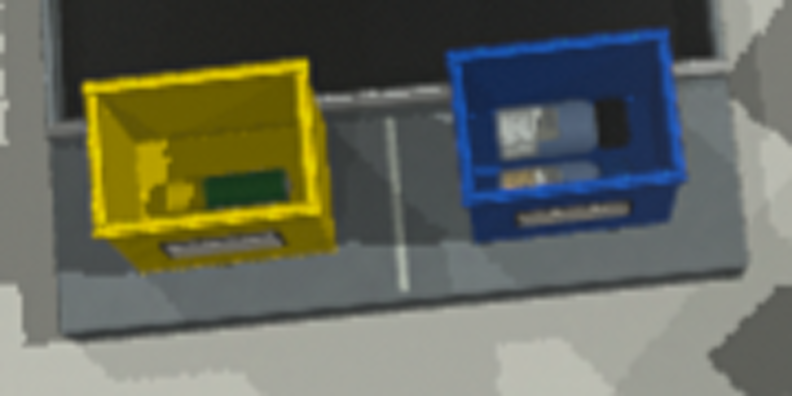

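The crop confirms it: a yellow bin with a label on its near face and the green battery inside (crop 245,188), standing against the stop. The blue bin with its vials is to the right. Station yaw is about 8.8°, and the bin's rear rim mid-point is near (515,190). I'll go behind it.

>>> jog_arm([
  {"turn": [0,0,-4],"slide": [40,45,0],"claw": 35},
  {"turn": [0,0,-4],"slide": [40,45,0],"claw": 35},
  {"turn": [0,0,0],"slide": [40,45,0],"claw": 35},
  {"turn": [0,0,0],"slide": [40,45,0],"claw": 35},
  {"turn": [0,0,0],"slide": [40,45,0],"claw": 35},
])

```text
t: 1.18
eef_pos: [383.3, -371.4, 214.9]
tcp_rot: [3.141, -0.0, 0.156]
ft_force: [0.6, -0.7, -0.4]
opening: 0.532
grip_force: 0.0
```

>>> jog_arm([
  {"turn": [0,0,0],"slide": [7,55,0],"claw": 35},
  {"turn": [0,0,0],"slide": [7,55,0],"claw": 35},
  {"turn": [0,0,0],"slide": [7,55,0],"claw": 35},
  {"turn": [0,0,0],"slide": [7,55,0],"claw": 35},
  {"turn": [0,0,0],"slide": [7,55,0],"claw": 35},
])

```text
t: 1.8
eef_pos: [417.3, -96.2, 214.9]
tcp_rot: [3.141, -0.001, 0.156]
ft_force: [0.8, -0.7, 0.1]
opening: 0.352
grip_force: 0.0
```

>>> jog_arm([
  {"turn": [0,0,0],"slide": [7,55,0],"claw": 35},
  {"turn": [0,0,0],"slide": [7,55,0],"claw": 35},
  {"turn": [0,0,0],"slide": [7,55,0],"claw": 35},
  {"turn": [0,0,0],"slide": [7,55,0],"claw": 35},
  {"turn": [0,0,0],"slide": [7,55,0],"claw": 35},
])

```text
t: 2.42
eef_pos: [452.3, 179.1, 214.9]
tcp_rot: [3.142, -0.001, 0.156]
ft_force: [0.7, -0.0, -0.5]
opening: 0.349
grip_force: 0.0
```

>>> jog_arm([
  {"turn": [0,0,0],"slide": [0,2,-50],"claw": 35},
  {"turn": [0,0,0],"slide": [0,0,-50],"claw": 35},
  {"turn": [0,0,0],"slide": [20,3,-5],"claw": 35},
  {"turn": [0,0,0],"slide": [0,0,0],"claw": 35},
])

```text
t: 2.92
eef_pos: [472.8, 182.2, 109.1]
tcp_rot: [3.141, 0.0, 0.156]
ft_force: [-0.8, 0.5, 0.3]
opening: 0.349
grip_force: 0.0
```

Run:
```python
from h import *
c=read_camera("top");f=c["frame"];w=read_camera("side")["frame"]
cv2.imwrite("pics/c2.png",np.vstack([cv2.resize(f[160:260,170:370],(600,300)),cv2.resize(w[110:260,230:460],(460,300))[:, :].copy() if 0 else cv2.copyMakeBorder(cv2.resize(w[110:260,230:460],(460,300)),0,0,0,140,0)]))
print(proj(c,state()["eef_pos"]))
```

```text
[[240.78589915 248.7114564 ]]
```

View pics/c2.png

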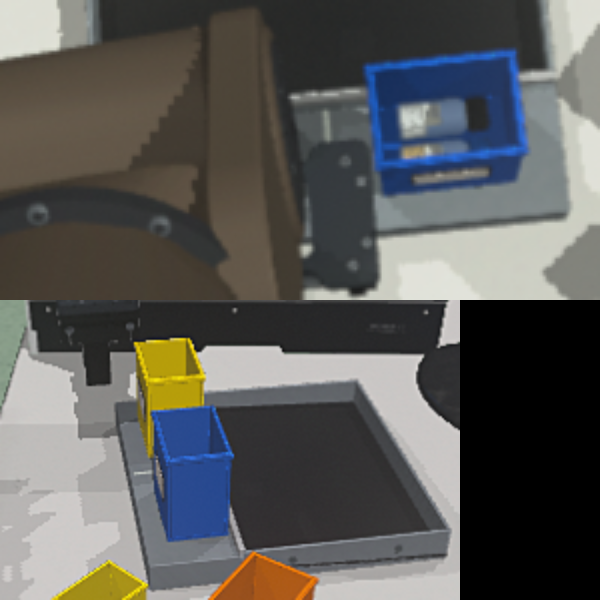

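Side view: the fingertips (crop 97,365) are behind the yellow bin, just below rim level, and the way is clear. I'll close in slowly.

>>> jog_arm([
  {"turn": [0,0,0],"slide": [10,1.5,0],"claw": 35},
  {"turn": [0,0,0],"slide": [10,1.5,0],"claw": 35},
  {"turn": [0,0,0],"slide": [6,1,0],"claw": 35},
  {"turn": [0,0,0],"slide": [6,1,0],"claw": 35},
  {"turn": [0,0,0],"slide": [5,0.8,0],"claw": 35},
])

```text
t: 3.65
eef_pos: [509.3, 188.0, 109.6]
tcp_rot: [3.142, 0.001, 0.156]
ft_force: [-0.9, 0.2, 1.5]
opening: 0.35
grip_force: 0.8
```

>>> jog_arm([
  {"turn": [0,0,0],"slide": [5,0.8,0],"claw": 35},
  {"turn": [0,0,0],"slide": [5,0.8,0],"claw": 35},
  {"turn": [0,0,0],"slide": [5,0.8,0],"claw": 35},
])

```text
t: 4.03
eef_pos: [524.5, 190.4, 109.7]
tcp_rot: [3.142, -0.0, 0.156]
ft_force: [-1.1, -1.1, 1.4]
opening: 0.347
grip_force: 0.9
```

Run:
```python
from h import *
w=read_camera("side")["frame"];cv2.imwrite("pics/s3.png",cv2.resize(w[110:260,230:460],None,fx=3,fy=3))
```

```text
(no output)
```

View pics/s3.png

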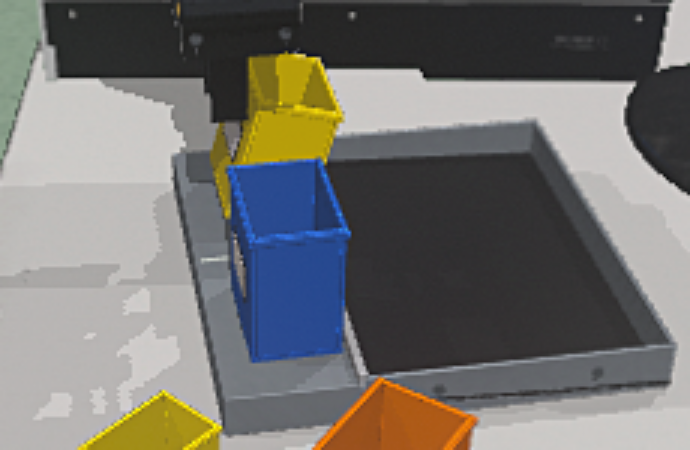

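The yellow bin is tipping against the stop (crop 290,110) and the blue bin is undisturbed. I'll keep pushing.

>>> jog_arm([
  {"turn": [0,0,0],"slide": [6,0.9,0],"claw": 35},
  {"turn": [0,0,0],"slide": [6,0.9,0],"claw": 35},
  {"turn": [0,0,0],"slide": [6,0.9,0],"claw": 35},
  {"turn": [0,0,0],"slide": [6,0.9,0],"claw": 35},
  {"turn": [0,0,0],"slide": [6,0.9,0],"claw": 35},
])

```text
t: 4.7
eef_pos: [555.1, 195.0, 110.1]
tcp_rot: [-3.142, -0.001, 0.156]
ft_force: [-0.9, 0.1, 5.0]
opening: 0.352
grip_force: 2.1
```

Run:
```python
from h import *
w=read_camera("side")["frame"];cv2.imwrite("pics/s4.png",cv2.resize(w[110:260,230:460],None,fx=3,fy=3))
```

```text
(no output)
```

View pics/s4.png

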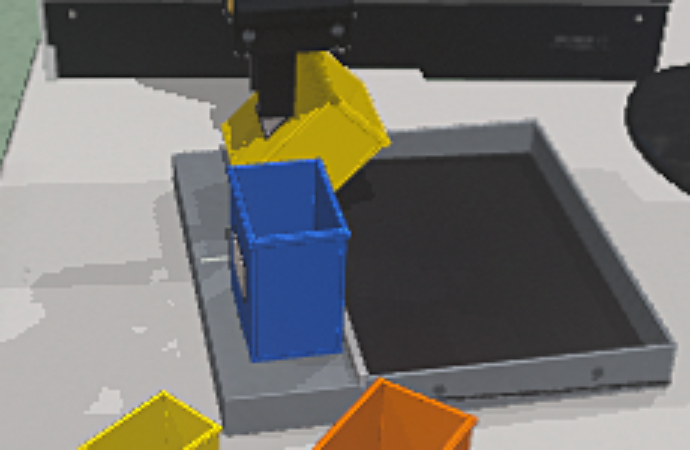

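The bin is tilted about 50°, past its balance point, and resting against the fingertips. I'll back off along the face normal.

>>> jog_arm([
  {"turn": [0,0,0],"slide": [-5,-0.8,7],"claw": 35},
  {"turn": [0,0,0],"slide": [-10,-1.5,15],"claw": 35},
  {"turn": [0,0,0],"slide": [-20,-3,40],"claw": 35},
  {"turn": [0,0,0],"slide": [-30,-5,40],"claw": 35},
  {"turn": [0,0,0],"slide": [-30,-5,20],"claw": 35},
])

```text
t: 5.38
eef_pos: [458.0, 179.4, 234.3]
tcp_rot: [-3.141, -0.003, 0.156]
ft_force: [-0.2, 0.7, 0.3]
opening: 0.35
grip_force: 0.0
```

>>> jog_arm([
  {"turn": [0,0,0],"slide": [-5,-55,0],"claw": 35},
  {"turn": [0,0,0],"slide": [-5,-55,0],"claw": 35},
  {"turn": [0,0,0],"slide": [-5,-55,0],"claw": 35},
  {"turn": [0,0,0],"slide": [-5,-55,0],"claw": 35},
  {"turn": [0,0,0],"slide": [-5,-55,0],"claw": 35},
])

```text
t: 6.0
eef_pos: [433.1, -96.8, 232.7]
tcp_rot: [3.141, -0.001, 0.156]
ft_force: [-0.3, 0.1, -0.3]
opening: 0.353
grip_force: 0.0
```

>>> jog_arm([
  {"turn": [0,0,0],"slide": [-5,-55,0],"claw": 35},
  {"turn": [0,0,0],"slide": [-5,-55,0],"claw": 35},
  {"turn": [0,0,0],"slide": [0,0,0],"claw": 35},
])

```text
t: 6.38
eef_pos: [423.2, -208.0, 232.3]
tcp_rot: [3.141, -0.001, 0.152]
ft_force: [0.4, 0.8, -1.0]
opening: 0.35
grip_force: 0.0
```

Run:
```python
from h import *
w=read_camera("side")["frame"];f=read_camera("top")["frame"]
cv2.imwrite("pics/e5.png",np.vstack([cv2.resize(f[70:270,170:437],(400,300)),cv2.resize(w[110:260,230:430],(400,300))]))
print(look_for("battery_centre","top"),look_for("yellow_bin","top"))
```

```text
[] [{'xy': [236.0, 187.6], 'conf': 0.79}, {'xy': [419.6, 183.4], 'conf': 0.68}]
```

View pics/e5.png

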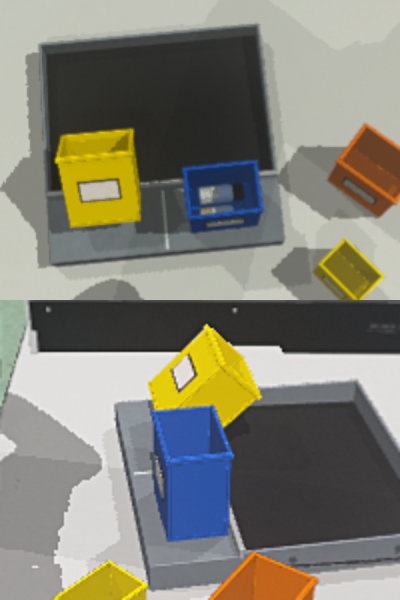

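The bin did not fall over. It rests at about 45° (top crop 97,180), wedged stably on the ledge and stop with the battery still inside; the blue bin is fine. I'll return and push about 30 mm further at the same height.

>>> jog_arm([
  {"turn": [0,0,0],"slide": [8,55,0],"claw": 35},
  {"turn": [0,0,0],"slide": [8,55,0],"claw": 35},
  {"turn": [0,0,0],"slide": [8,55,0],"claw": 35},
  {"turn": [0,0,0],"slide": [8,55,0],"claw": 35},
  {"turn": [0,0,0],"slide": [8,55,0],"claw": 35},
])

```text
t: 7.2
eef_pos: [463.6, 72.6, 232.1]
tcp_rot: [3.141, -0.001, 0.158]
ft_force: [0.2, -0.6, -0.3]
opening: 0.348
grip_force: 0.0
```

>>> jog_arm([
  {"turn": [0,0,0],"slide": [10,55,0],"claw": 35},
  {"turn": [0,0,0],"slide": [10,55,0],"claw": 35},
  {"turn": [0,0,0],"slide": [5,7,-50],"claw": 35},
  {"turn": [0,0,0],"slide": [0,0,-50],"claw": 35},
  {"turn": [0,0,0],"slide": [0,0,-18],"claw": 35},
])

```text
t: 7.82
eef_pos: [487.1, 187.8, 111.5]
tcp_rot: [3.141, 0.004, 0.159]
ft_force: [-0.1, 0.2, 0.8]
opening: 0.348
grip_force: 0.0
```

>>> jog_arm([
  {"turn": [0,0,0],"slide": [15,2.3,0],"claw": 35},
  {"turn": [0,0,0],"slide": [15,2.3,0],"claw": 35},
  {"turn": [0,0,0],"slide": [15,2.3,0],"claw": 35},
])

```text
t: 8.2
eef_pos: [535.9, 194.0, 114.9]
tcp_rot: [-3.141, -0.002, 0.156]
ft_force: [-0.3, 0.3, -0.1]
opening: 0.354
grip_force: 0.0
```

>>> jog_arm([
  {"turn": [0,0,0],"slide": [8,1.2,0],"claw": 35},
  {"turn": [0,0,0],"slide": [8,1.2,0],"claw": 35},
  {"turn": [0,0,0],"slide": [7,1.1,0],"claw": 35},
  {"turn": [0,0,0],"slide": [6,0.9,0],"claw": 35},
  {"turn": [0,0,0],"slide": [6,0.9,0],"claw": 35},
])

```text
t: 8.82
eef_pos: [569.5, 198.8, 113.6]
tcp_rot: [3.141, 0.0, 0.156]
ft_force: [0.1, 0.2, 0.3]
opening: 0.351
grip_force: 0.0
```

Run:
```python
from h import *
w=read_camera("side")["frame"];cv2.imwrite("pics/s6.png",cv2.resize(w[110:260,230:460],None,fx=3,fy=3))
```

```text
(no output)
```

View pics/s6.png

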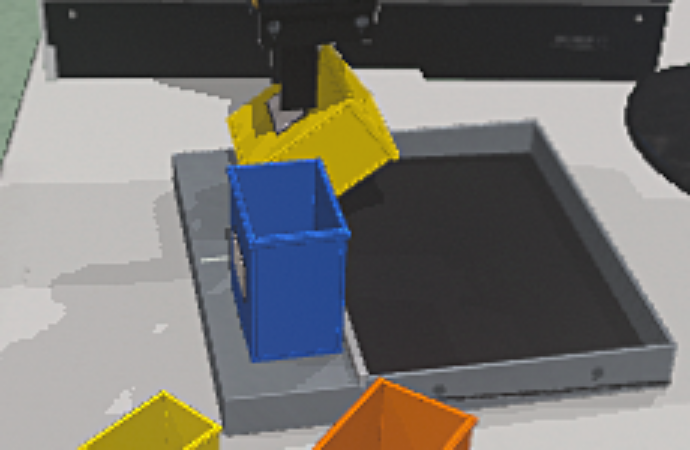

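The bin is at about 55° with the finger lightly touching it. I'll keep going forward.

>>> jog_arm([
  {"turn": [0,0,0],"slide": [6,0.9,0],"claw": 35},
  {"turn": [0,0,0],"slide": [6,0.9,0],"claw": 35},
  {"turn": [0,0,0],"slide": [6,0.9,0],"claw": 35},
  {"turn": [0,0,0],"slide": [6,0.9,0],"claw": 35},
])

```text
t: 9.38
eef_pos: [593.6, 202.4, 113.6]
tcp_rot: [3.141, 0.0, 0.156]
ft_force: [-0.3, 0.1, -0.2]
opening: 0.351
grip_force: 0.0
```

Run:
```python
from h import *
w=read_camera("side")["frame"];cv2.imwrite("pics/s7.png",cv2.resize(w[110:260,230:460],None,fx=3,fy=3))
```

```text
(no output)
```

View pics/s7.png

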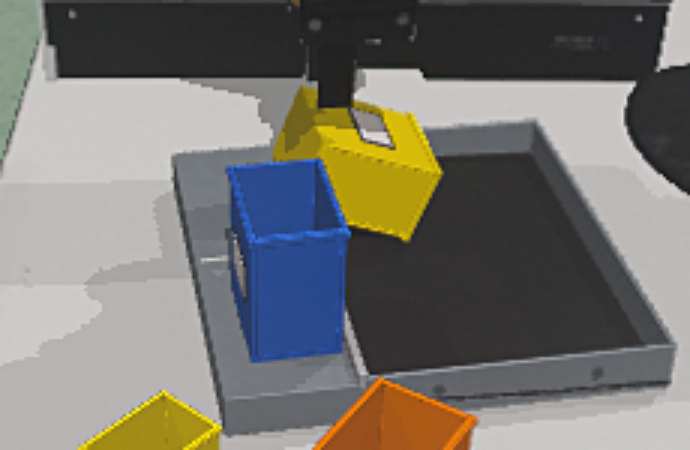

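It fell over: the bin lies across the stop with its mouth down towards the tray (crop 400,190). I'll retreat straight up, then clear.

>>> jog_arm([
  {"turn": [0,0,0],"slide": [0,0,20],"claw": 35},
  {"turn": [0,0,0],"slide": [0,0,50],"claw": 35},
  {"turn": [0,0,0],"slide": [0,0,50],"claw": 35},
  {"turn": [0,0,0],"slide": [-55,-10,0],"claw": 35},
  {"turn": [0,0,0],"slide": [-55,-10,0],"claw": 35},
])

```text
t: 10.05
eef_pos: [481.9, 182.0, 233.9]
tcp_rot: [3.142, -0.001, 0.156]
ft_force: [-0.4, 0.2, -0.0]
opening: 0.352
grip_force: 0.0
```

>>> jog_arm([
  {"turn": [0,0,0],"slide": [-10,-55,0],"claw": 35},
  {"turn": [0,0,0],"slide": [-10,-55,0],"claw": 35},
  {"turn": [0,0,0],"slide": [-10,-55,0],"claw": 35},
  {"turn": [0,0,0],"slide": [-5,-55,0],"claw": 35},
  {"turn": [0,0,0],"slide": [-5,-55,0],"claw": 35},
])

```text
t: 10.68
eef_pos: [442.9, -94.4, 234.0]
tcp_rot: [3.141, -0.001, 0.156]
ft_force: [0.9, -0.5, -0.1]
opening: 0.349
grip_force: 0.0
```

>>> jog_arm([
  {"turn": [0,0,0],"slide": [0,-55,0],"claw": 35},
  {"turn": [0,0,0],"slide": [0,-55,0],"claw": 35},
  {"turn": [0,0,0],"slide": [0,0,0],"claw": 35},
])

```text
t: 11.05
eef_pos: [443.0, -205.7, 233.5]
tcp_rot: [3.141, -0.0, 0.152]
ft_force: [0.9, 0.7, -0.9]
opening: 0.349
grip_force: 0.0
```

Run:
```python
from h import *
w=read_camera("side")["frame"];f=read_camera("top")["frame"]
cv2.imwrite("pics/e8.png",np.hstack([cv2.resize(f[80:260,180:370],(400,379)),cv2.resize(w[110:290,250:440],(400,379))]))
print(look_for("battery_centre","top"),look_for("battery_centre","side"))
```

```text
[{'xy': [233.1, 106.1], 'conf': 0.57}] [{'xy': [413.1, 175.3], 'conf': 0.53}]
```

View pics/e8.png

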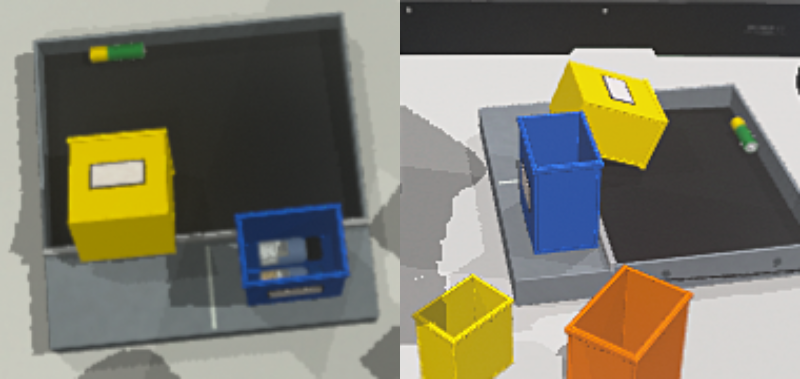

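The battery (top crop 117,52) lies in the tray at its far wall, the yellow bin lies on its side over the stop with its mouth to the tray, and the blue bin is upright and unmoved. I'll hand in.

```bash
python3 -c "
from cell import *
print(job_done())"
```

```text
the job is handed in; nothing more can be done
None
```

The yellow bin lies on its side over the stop with its mouth to the tray, the battery is in the tray, the blue bin is untouched, and the job is handed in at about 11 s; the first push stopped at about 45°, so it took a second one.

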